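# Unhook the test plate and present it label up over its nest

### The job

Two metal test plates hang label side out on the two hooks of the small rack, one with its notched end up, the other with its notched end down. Lift the plate off the right-hand hook (as the robot sees it; leave the other one hanging), turn it so that it lies level with its label side up, and hold it about a hand's breadth (10 cm) straight above the shallow grey nest, square with it, its notched corner above the nest's filled-in corner. Do not put it down: finish while holding it there, still, in the gripper.

Things in the scene. Friction and masses are not known exactly. Their poses are not given: they have to be found in the camera images.
- plate_a_mid (a point): Centre of test plate A: bare aluminium, 130 x 56 x 6 mm, ~0.1 kg. Axes: x along its length to the notched end, y across its 56 mm width to the notched side, z out of the label side (paper writing field; the back is bare). Near each end, 49 mm from the middle, a hanging hole 18 mm long (x), 14 mm wide. It always hangs notched end up, on either hook; a grip across the width clears the post.
- plate_b_mid (a point): Centre of test plate B: the same as plate A in shape, weight and axes, but it always hangs notched end down, on the other hook.
- plate_a_notch (a point): The notch of plate A: one corner is cut out square, 14 mm along x by 12 mm along y. This point is 58 mm along x and 22 mm along y from the plate's centre.
- plate_b_notch (a point): The notch of plate B, as on plate A.
- hook_left (a point): Left-hand hook (robot's view) of the fixed rack, where it leaves its post's front face. Rack: wooden foot 165 x 210 x 12 mm; two steel posts 130 mm apart, 16 mm wide, 8 mm thick, leaning back 45 degrees from upright. A hung plate lies on its post, label side towards the robot and 45 degrees upward, its centre 55 mm down the post from this point. Axes: x from the rack's front to its back, z up.
- hook_right (a point): Right-hand hook (robot's view); the plate hanging here is the one to take. Each hook is a 6 mm round steel bar standing 18 mm square out of the post, its end turned up by 4 mm along the post: raise the plate 4 to 12 mm along the post (about 8), then draw it straight out.
- nest_mid (a point): Centre of the top of the fixed nest: a grey plastic block 160 x 86 mm, 19 mm high, with a 136 x 62 mm pocket 9 mm deep, floored with dark rubber; one corner of the pocket is filled in to suit a plate's notch. Axes: x along its length to the end with the filled-in corner, y across to the filled-in side, z up. A plate presented right has the same axis directions as the nest.
- nest_corner (a point): The filled-in corner of the nest, on its top: 58 mm along x and 22 mm along y from nest_mid. Between the rack and the nest, a little further from the robot, stands a bread maker about 0.3 m high: carry the plate round its front or over it.

How it is judged (in metres and radians):
On the way:
1. a plate is off its hook, in the gripper, clear of the rack (((distance of plate_a_mid from where it was at the start of the episode above 0.05 m and contact force between plate_a and the fingers above 0.5 N and contact force between plate_a and plate_rack below 0.1 N) or (distance of plate_b_mid from where it was at the start of the episode above 0.05 m and contact force between plate_b and the fingers above 0.5 N and contact force between plate_b and plate_rack below 0.1 N))), for 0.1 s.
At the end, for the whole second after the job is handed in: The right-hook plate is in the fingers, over the nest: centre within 25 mm sideways, 50 to 160 mm above its top; notch within 30 mm of the filled corner; label up; level and square within 0.22 rad; still; touching neither nest nor rack. The other plate hangs on the left hook, moved under 20 mm (((contact force between plate_a and the fingers above 1 N and horizontal distance between plate_a_mid and nest_mid below 0.025 m and z of plate_a_mid in the frame of nest_mid between 0.05 and 0.16 m and horizontal distance between plate_a_notch and nest_corner below 0.03 m and angle between plate_a_mid's own z axis and vertical below 0.22 rad and angle between the x axis of plate_a_mid and the x axis of nest_mid, either way round below 0.22 rad and contact force between plate_a and nest below 0.1 N and contact force between plate_a and plate_rack below 0.1 N and linear speed of plate_a below 0.05 m/s and distance between plate_b_mid and hook_left below 0.07 m and distance of plate_b_mid from where it was at the start of the episode below 0.02 m) or (contact force between plate_b and the fingers above 1 N and horizontal distance between plate_b_mid and nest_mid below 0.025 m and z of plate_b_mid in the frame of nest_mid between 0.05 and 0.16 m and horizontal distance between plate_b_notch and nest_corner below 0.03 m and angle between plate_b_mid's own z axis and vertical below 0.22 rad and angle between the x axis of plate_b_mid and the x axis of nest_mid, either way round below 0.22 rad and contact force between plate_b and nest below 0.1 N and contact force between plate_b and plate_rack below 0.1 N and linear speed of plate_b below 0.05 m/s and distance between plate_a_mid and hook_left below 0.07 m and distance of plate_a_mid from where it was at the start of the episode below 0.02 m))); the arm keeps its last pose, push and grip.
It fails at once if the plate on the left-hand hook is taken or knocked off (distance between each of plate_a_mid, plate_b_mid and hook_left above 0.08 m).
It also fails if it takes over 48 s, if anything falls off the work surface, if the arm or the gripper's body presses on something with over 40 N, if the wrist force passes 120 N, or if a joint passes its speed limit or range.

### The arm

A 6-joint arm with a two-finger parallel gripper is mounted at the origin on a cart in front of the work surface, level with it; the furniture and walls round the work are solid. World frame = base frame: x ahead of the robot, y to its left, z up, the work surface at z = 0. Lengths are in m, angles in degrees, forces in N, time in s.
With the tool pointing down it reaches from about 0.3 to 0.75 m from the base axis. Payload 8.5 kg.
Tool frame: the origin (TCP) lies midway between the tips of the shut fingers; the grasp point (between the pads) lies env.tcp_to_grasp behind it (env.tcp_to_grasp is the distance from the TCP to the grasp point, in m); z points along the fingers, y is the direction in which the jaws open and shut (so a half turn about z gives the same grasp; the last joint's range is limited). The gripper opens to 85 mm and grips with 20 to 120 N. Pads are 22 mm wide; open, the fingers measure 114 mm over their backs; the gripper's body (76 mm by 85 mm) begins 54 mm behind the grasp point. The pads swing forward as they close: fully open they stand 13 mm farther back than shut.
Start: joints at [52.351, 21.807, 74.336, -0, 83.858, -12.336], TCP at [0.235, 0.497, 0.231] pointing down, gripper open.
Joint ranges: [-178.18, 178.18], [-50.72, 133.34], [12.68, 142.11], [-81.47, 261.47], [9.98, 163.14], [-165.26, 165.26]. Speed limits (degrees/s): [136.94, 136.94, 180, 180, 180, 180].

### API

Orientations are given as a 3x3 rotation matrix whose columns are the frame's x, y, z axes.
In Python, from rig import readout, imaging, job, env gives the robot as it stands.
- The arm moves only by the tool move_arm, never from a script. Its argument "motion" is a list of rows, each a list of 3 entries, a list of its own where there are three numbers: the shift along the tool's x, y, z normalised to -1 to 1, where 1 is 0.02 m, then the turn, a rotation vector about the tool's x, y, z normalised to -1 to 1, where 1 is 120 degrees, then the gripper command: -1 is shut, 1 is fully open, values between are in proportion. In form: [[[tx, ty, tz], [rx, ry, rz], claw], ...]. A call has 1 to 12 rows; each row shifts and turns the pose as measured when the row begins, along the tool's axes as they then stand; what a row does not reach is not made up. A row lasts 1/12 s, in which the tool goes at most 41.7 mm and 7.16 degrees, less where a joint would pass 70% of its speed; a pose out of reach is approached as far as the arm can. A call with a number of a shift or a turn outside -1 to 1 is refused whole. A call with a gripper value outside its range is refused whole. The fingers move at their own pace and stop on an object; "squeeze" is the grip in N (left out, the last holds). Time passes only in rows, so rows that do not move let the fingers close. It gives the time, the measured TCP pose, the force and the opening at its end, in the units of the state.
- readout.observe(): the state, without advancing time (a new reading comes with each control period).
- imaging.get_image(name): name is "side" or "top" or "wrist"; returns a dict with "img" (400x640x3 uint8, blue, green, red), "fov_y" (degrees; the focal length in pixels is half the picture's height over the tangent of half this angle, whatever the lens; pixels are square), "cx", "cy" (the principal point, pixels), "eye" and "orientation" of the camera in the world. Camera axes: x right, y up, looking along -z (the intrinsics and any distortion apply to the point x, -y, -z); pixel columns grow to the right and rows downward; lengths in m; the calibration is good to about 2 mm. A picture is of the moment at which its call begins. There is no depth.
- job.close_job(): hands the job in, once; it reports no verdict.
The state is a dict: "time_s": time; "q": joint angles; "qvel": joint speeds; "joint_efforts": joint torques, N m; "position": TCP position; "tool_rot": TCP orientation; "ft_force": force on the tool from outside, world axes, zero at the start; "wrist_torque": the same for the moment, N m; "grip_width": finger opening in m.
Only numpy, scipy, OpenCV 4.12 (cv2) and the standard library are available. Lean on these libraries where they do the work, as an engineer would, in place of code of your own. Each camera call takes 0.05 s, during which the arm holds its last target.

## Working session

There is one attempt and no reset: what is moved stays moved. The work goes in short steps, Python scripts to look and compute and a tool call to move; the robot and the scene stay as the last step left them, time stands still between calls to the robot, and variables do not carry over. Pictures are saved under pics/ and viewed, and the job is handed in when it is done.

Besides the shell and the picture viewer there is one more tool, called as name(argument=value, ...), one argument or row to a line, values as JSON. move_arm: Moves the arm, as the interface text tells. Its arguments: {"type":"object","properties":{"motion":{"type":"array","items":{"type":"array"}},"squeeze":{"type":"number"}},"required":["motion"]}

```bash
ls; mkdir -p pics
python3 - <<'E'
from rig import readout, imaging, job, env
import cv2,numpy as np
s=readout.observe(); print(s); print(env.tcp_to_grasp)
for n in ["side","top","wrist"]:
    d=imaging.get_image(n); cv2.imwrite(f"pics/{n}0.png",d["img"]); print(n,{k:v for k,v in d.items() if k!="img"})
    np.save(f"pics/{n}0.npy",d,allow_pickle=True)
E
```

```text
pics
{'time_s': 0.0, 'q': array([ 5.23535262e+01,  2.18432434e+01,  7.43827302e+01, -1.91875675e-05,
        8.38581030e+01, -1.23359428e+01]), 'qvel': array([-0.06361468, -0.01787219, -0.03087847, -0.04051066, -0.00575196,
        0.05323321]), 'joint_efforts': array([-2.62766935e-04, -4.48456693e+01, -2.31274492e+01, -2.33989995e-04,
        4.77488691e-03,  1.99898244e-05]), 'position': array([0.23496982, 0.49697754, 0.23070257]), 'tool_rot': array([[-9.04003861e-01,  4.27523352e-01, -8.96013630e-04],
       [ 4.27524176e-01,  9.04003168e-01, -1.16209236e-03],
       [ 3.13177539e-04, -1.43360347e-03, -9.99998923e-01]]), 'ft_force': array([-0.51933472,  0.18605536, -0.89595993]), 'wrist_torque': array([ 0.0063882 ,  0.00650411, -0.01716844]), 'grip_width': 0.08540107435293674}
0.0187
side {'fov_y': 47.50219788383121, 'cx': 319.1878247365099, 'cy': 193.59474620074718, 'eye': array([ 0.00532422, -0.97619353,  1.0649734 ]), 'orientation': array([[ 0.92072746,  0.24002427, -0.30765127],
       [-0.38963383,  0.60822039, -0.6915587 ],
       [ 0.0211289 ,  0.75660843,  0.65352679]])}
top {'fov_y': 42.91867590406003, 'cx': 327.82068483009255, 'cy': 203.71425912669326, 'eye': array([-0.15447975,  0.02685705,  1.67061829]), 'orientation': array([[-4.91167338e-02,  9.26843798e-01, -3.72220527e-01],
       [-9.98792880e-01, -4.57928403e-02,  1.77707394e-02],
       [-5.74335523e-04,  3.72644053e-01,  9.27974181e-01]])}
wrist {'fov_y': 70.22218418060251, 'cx': 315.8899226466985, 'cy': 200.7034212250682, 'eye': array([0.16881489, 0.53001705, 0.37353621]), 'orientation': array([[ 4.28407948e-01, -8.64614710e-01, -2.62503398e-01],
       [ 9.03585351e-01,  4.09809146e-01,  1.24859833e-01],
       [-3.79354542e-04, -2.90685170e-01,  9.56818681e-01]])}
```

View pics/side0.png

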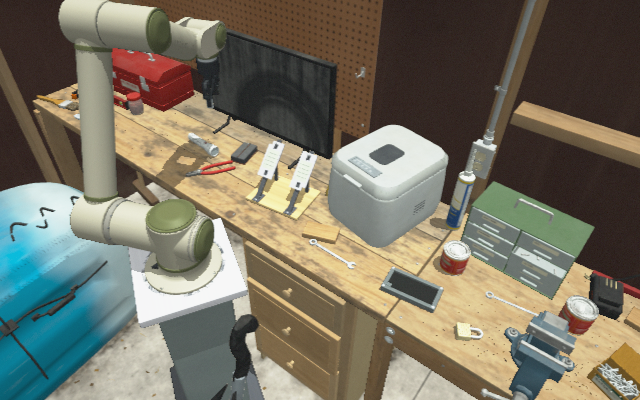

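View pics/top0.png

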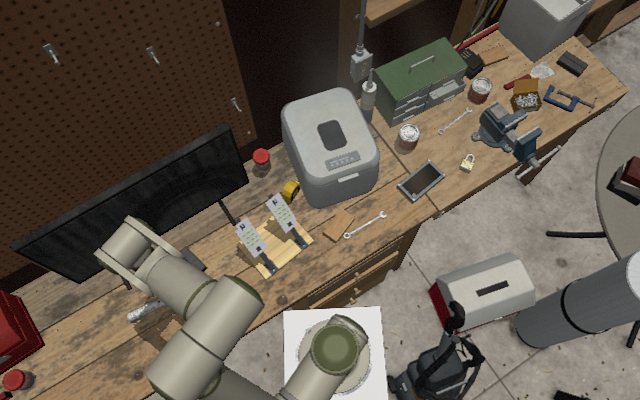

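View pics/wrist0.png

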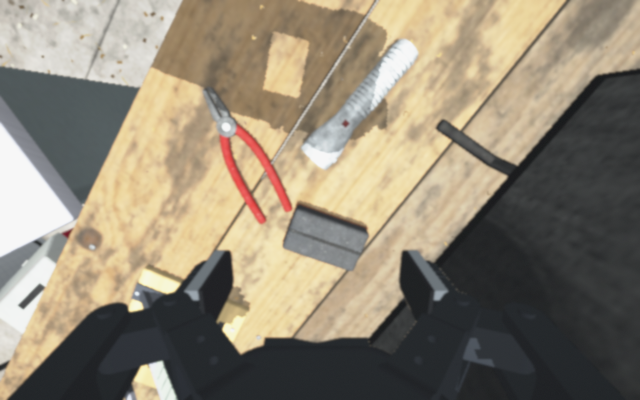

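The side view shows the rack at about (285,180) and the nest at (412,289). The top view shows the rack at (272,235), the nest at (421,180) and the bread maker between them. Next I'll enlarge both.

Run:
```python
import cv2,numpy as np
def crop(n,x0,y0,w,h,k,o):
    im=cv2.imread(f"pics/{n}0.png")[y0:y0+h,x0:x0+w]
    im=cv2.resize(im,None,fx=k,fy=k,interpolation=cv2.INTER_CUBIC)
    for x in range(x0//10*10+10,x0+w,10): cv2.putText(im,str(x),((x-x0)*k,8),0,.28,(0,0,255),1); cv2.line(im,((x-x0)*k,10),((x-x0)*k,14),(0,0,255),1)
    for y in range(y0//10*10+10,y0+h,10): cv2.putText(im,str(y),(0,(y-y0)*k),0,.28,(0,0,255),1)
    cv2.imwrite(f"pics/{o}.png",im)
crop("side",235,135,95,85,7,"s_rack"); crop("side",370,255,80,60,8,"s_nest")
crop("top",225,185,95,95,6,"t_rack"); crop("top",390,150,65,60,9,"t_nest")
```

```text
(no output)
```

View pics/s_rack.png

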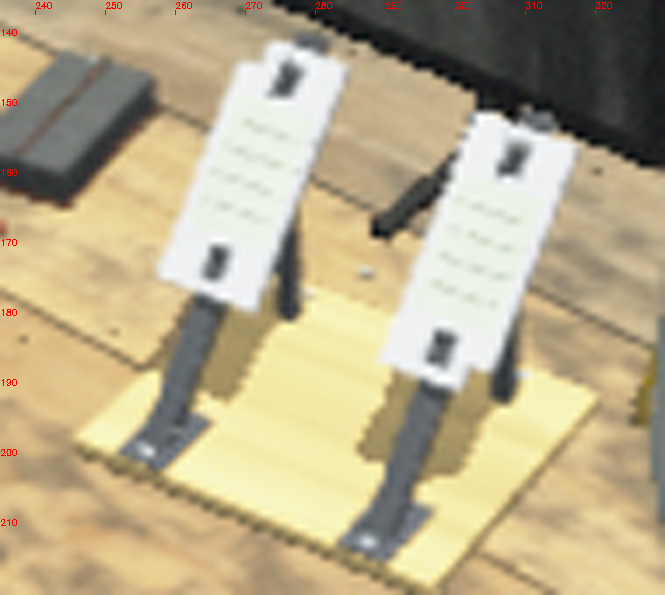

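View pics/t_rack.png

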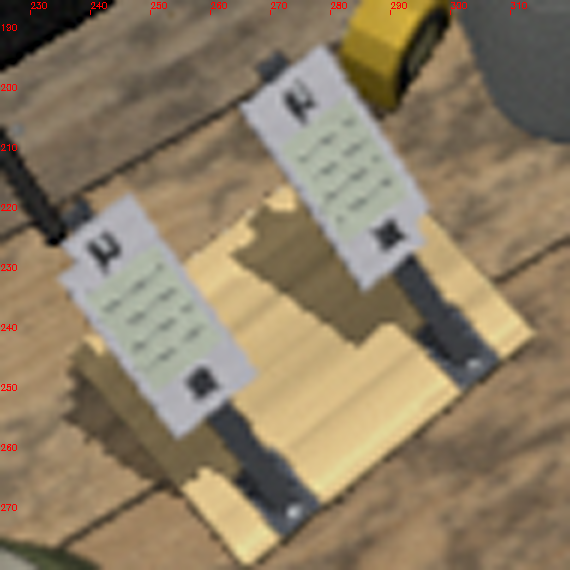

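View pics/s_nest.png

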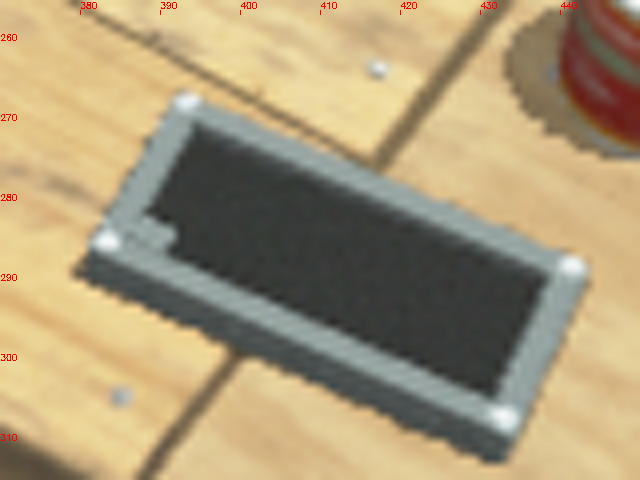

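View pics/t_nest.png

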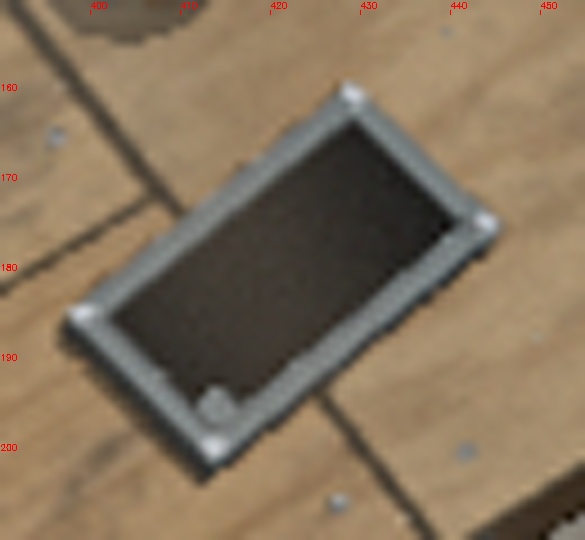

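```bash
cat > h.py <<'E'
import numpy as np
from scipy.optimize import least_squares
C={n:np.load(f"pics/{n}0.npy",allow_pickle=True).item() for n in ["side","top"]}
def proj(c,P):
    p=(np.asarray(P)-c["eye"])@c["orientation"]; f=200/np.tan(np.radians(c["fov_y"]/2))
    return np.stack([c["cx"]+f*p[:,0]/-p[:,2],c["cy"]-f*p[:,1]/-p[:,2]],1)
def full(pts,o,k): return np.array(o)+(np.array(pts)+.5)/k-.5
S2=2**-.5
def rackR(yaw):
    c,s=np.cos(yaw),np.sin(yaw); return np.array([[c,-s,0],[s,c,0],[0,0,1.]])
def plateR(yaw,up=False):
    Rr=rackR(yaw); u=Rr@[S2,0,S2]; n=Rr@[-S2,0,S2]; X=u if up else -u
    return np.stack([X,np.cross(n,X),n],1)
E
cat > fit.py <<'E'
from h import *
Pl=np.array([[-65,28,3],[-65,-28,3],[65,-28,3],[65,28,3]])/1e3
# plate B: TL is x=-65 ; Y is to right. order TL,TR,BL,sidepoint,bottompoint,hole up,hole low
M=np.array([[-65,-28,3],[-65,28,3],[65,-28,3],[51,28,3],[65,16,3],[-49,0,3],[49,0,3]])/1e3
ps=full([(477,113),(578,148),(382,360),(500,370),(458,390),(514,157),(441,346)],(235,135),7)
pt=full([(243,103),(322,45),(367,288),(431,211),(427,244),(298,102),(390,235)],(225,185),6)
def r(v):
    W=M@plateR(v[3]).T+v[:3]; return np.r_[(proj(C["side"],W)-ps).ravel(),(proj(C["top"],W)-pt).ravel()]
o=least_squares(r,[.45,.1,.12,.6],loss="soft_l1"); print("B",o.x,np.degrees(o.x[3]));print(r(o.x).reshape(2,-1,2).round(1).tolist())
MA=np.array([[65,28,3],[65,-28,3],[-65,28,3],[-65,-28,3]])/1e3
# plate A hanging: X=u up, Y=left. TL notched
N=np.array([[1,1],[1,-1],[-1,-1],[-1,1]])
ns=full([(105,239),(187,101),(571,264),(503,416)],(370,255),8)
nt=full([(213,446),(82,312),(352,92),(486,220)],(390,150),9)
def rn(v):
    L=np.c_[N*[.08-v[4],.043-v[4]],np.zeros(4)]; W=L@rackR(v[3]).T+v[:3]
    return np.r_[(proj(C["side"],W)-ns).ravel(),(proj(C["top"],W)-nt).ravel()]
for z in (None,.019):
    f=(lambda v:rn(v)) if z is None else (lambda v:rn(np.r_[v[:2],z,v[3:]]))
    o=least_squares(rn if z is None else lambda v:rn([v[0],v[1],.019,v[2],v[3]]),[.6,-.2,.019,2.3,.007] if z is None else [.6,-.2,2.3,.007])
    print("nest",o.x,abs(o.fun).max())
E
python3 fit.py
```

```text
B [0.4442985  0.14869922 0.12173463 0.66108349] 37.87729400643935
[[[-0.1, -0.4], [-0.1, -0.4], [-0.4, 0.2], [-1.5, 0.4], [-0.1, 0.2], [0.1, 0.3], [-0.0, 0.5]], [[-0.1, 0.7], [0.5, -0.2], [-0.4, -0.1], [-0.0, -0.8], [-0.1, -1.0], [0.2, -0.6], [-0.0, -0.1]]]
nest [ 0.58540055 -0.34141455  0.02117263  2.22498339  0.00566575] 0.25675546116258374
nest [ 0.58634538 -0.34091364  2.22521724  0.00560098] 0.4705915339986859
```

```bash
cat >> h.py <<'E'
from scipy.spatial.transform import Rotation as Ro
PB=np.array([.4443,.1487,.1217]); YR=np.radians(37.88)
NE=np.array([.586,-.341,.019]); YN=2.2251
FL=np.diag([1.,-1,-1])
Rg=plateR(YR)@FL       # option 1 tool orientation at grasp
Rn=rackR(YN)@FL
n_=plateR(YR)[:,2]; u_=-plateR(YR)[:,0]
def go(R,p,Rt,pt):
    "rotvec (tool, deg) and shift (tool, mm)"
    return np.degrees(Ro.from_matrix(R.T@Rt).as_rotvec()).round(2), (1e3*R.T@(np.asarray(pt)-p)).round(1)
E
python3 - <<'E'
from h import *
from rig import readout
s=readout.observe();R=s["tool_rot"];p=s["position"]
for f in (1,-1):
    d=np.diag([f,f,1.]); print(f,go(R,p,Rg@d,PB+.16*n_))
print(go(Rg,p,Rn,p))
def ray(n,u,v,z):
    c=C[n];f=200/np.tan(np.radians(c["fov_y"]/2));d=c["orientation"]@[(u-c["cx"])/f,-(v-c["cy"])/f,-1]
    return (c["eye"]+d*(z-c["eye"][2])/d[2]).round(3)
print("bm base",ray("side",331,207,0),ray("side",381,243,0),ray("side",441,197,0), "top",ray("side",331,155,.28),ray("side",382,180,.28),ray("side",447,152,.28))
print("bm top cam",[ray("top",*q,.28) for q in [(282,105),(300,190),(378,160),(340,90)]],[ray("top",*q,0) for q in [(308,204),(377,180)]])
E
```

```text
1 (array([-24.81, -40.3 , -59.76]), array([-287.1, -326.4,   -3.7]))
-1 (array([-45.53,  28.03, 109.79]), array([-287.1, -326.4,   -3.7]))
(array([35.33, 35.09, 85.29]), array([0., 0., 0.]))
bm base [0.517 0.07  0.   ] [ 0.596 -0.144  0.   ] [ 0.906 -0.027  0.   ] top [0.475 0.001 0.28 ] [ 0.558 -0.156  0.28 ] [ 0.804 -0.111  0.28 ]
bm top cam [array([0.75, 0.13, 0.28]), array([0.451, 0.081, 0.28 ]), array([ 0.539, -0.16 ,  0.28 ]), array([ 0.797, -0.059,  0.28 ])] [array([0.518, 0.065, 0.   ]), array([ 0.599, -0.187,  0.   ])]
```

move_arm(
  motion=[
    [[0,0,-1],[0,0,0],1],
    [[0,0,-1],[0,0,0],1],
    [[0,0,-1],[0,0,0],1],
    [[0,0,-1],[0,0,0],1],
    [[0,0,-1],[0,0,0],1],
  ],
)

```text
time_s: 0.57
position: [0.234, 0.4956, 0.3286]
tool_rot: [[-0.904, 0.428, -0.01], [0.428, 0.904, -0.012], [0.003, -0.015, -1.0]]
ft_force: [0.1, -0.3, -1.4]
grip_width: 0.0854
```

move_arm(
  motion=[
    [[-0.88,-1,0],[0,0,0],1],
    [[-0.88,-1,0],[0,0,0],1],
    [[-0.88,-1,0],[0,0,0],1],
    [[-0.88,-1,0],[0,0,0],1],
    [[-0.88,-1,0],[-0.01,-0.01,0],1],
    [[-0.88,-1,0],[-0.01,-0.02,0],1],
    [[-0.88,-1,0],[-0.01,-0.02,0],1],
    [[-0.88,-1,0],[-0.01,-0.02,0],1],
  ],
)

```text
time_s: 1.23
position: [0.2951, 0.2864, 0.3322]
tool_rot: [[-0.894, 0.416, 0.166], [0.423, 0.906, 0.005], [-0.148, 0.074, -0.986]]
ft_force: [0.6, -0.2, 0.5]
grip_width: 0.0855
```

Run:
```python
from h import *
from rig import readout
s=readout.observe();q=np.radians(s["q"]);print(s["q"].round(2),s["time_s"])
Rz=lambda a:Ro.from_euler("z",a).as_matrix();Ry=lambda a:Ro.from_euler("y",a).as_matrix()
M=Rz(q[0])@Ry(q[1]+q[2])@Rz(q[3])@Ry(q[4])@Rz(q[5]+np.pi/2)
print(M.round(3));print(s["tool_rot"].round(3)); print(s["position"])
```

```text
[ 30.5    0.61  85.82  -4.59  85.21 -34.46] 1.2333
[[-0.894  0.416  0.166]
 [ 0.423  0.906  0.005]
 [-0.148  0.074 -0.986]]
[[-0.894  0.416  0.166]
 [ 0.423  0.906  0.005]
 [-0.148  0.074 -0.986]]
[0.29511621 0.28639473 0.33224528]
```

move_arm(
  motion=[
    [[-0.88,-0.6,0],[-0.019,-0.03,-0.045],1],
    [[-0.88,-0.6,0],[-0.019,-0.03,-0.045],1],
    [[-0.88,-0.6,0],[-0.019,-0.03,-0.045],1],
  ],
)

```text
time_s: 1.48
position: [0.3319, 0.2312, 0.3405]
tool_rot: [[-0.918, 0.116, 0.379], [0.15, 0.987, 0.063], [-0.367, 0.115, -0.923]]
ft_force: [0.8, 0.6, 0.5]
grip_width: 0.0856
```

```bash
cat > k.py <<'E'
from h import *
Rz=lambda a:Ro.from_euler("z",a).as_matrix();Ry=lambda a:Ro.from_euler("y",a).as_matrix()
ez=np.array([0,0,1.]);ex=np.array([1.,0,0]);ey=np.array([0,1.,0])
def cols(q):
    A1=Rz(q[0]);A2=A1@Ry(q[1]);A3=A2@Ry(q[2]);A4=A3@Rz(q[3]);A5=A4@Ry(q[4]);A6=A5@Rz(q[5]+np.pi/2)
    return np.stack([ez,A1@ey,A2@ez,A3@ex,A3@ez,A4@ey,A6@ez],1),A6
E
cat > log.py <<'E'
from k import *
from rig import readout
import pickle,os
s=readout.observe();L=pickle.load(open("L","rb")) if os.path.exists("L") else [(np.array([52.3535262,21.8432434,74.3827302,0,83.8581030,-12.3359428]),np.array([0.23496982, 0.49697754, 0.23070257])),(np.array([30.5,.61,85.82,-4.59,85.21,-34.46]),np.array([0.29511621,0.28639473,0.33224528]))]
L.append((s["q"],s["position"]));pickle.dump(L,open("L","wb"))
A=np.concatenate([cols(np.radians(q))[0] for q,_ in L]);b=np.concatenate([p for _,p in L])
x,_,rk,sv=np.linalg.lstsq(A,b,rcond=1e-4);print(len(L),x.round(4),rk,sv.round(4),abs(A@x-b).max());np.save("x.npy",x)
print(s["q"].round(1),s["position"],s["time_s"])
E
python3 log.py
```

```text
3 [1.301e-01 1.173e-01 5.371e-01 1.030e-01 3.508e-01 2.000e-04 2.575e-01] 7 [3.435  2.449  1.7637 0.2733 0.1223 0.0478 0.0165] 1.214691675899271e-05
[ 20.9  -6.4  93.6  -4.6  70.7 -60.5] [0.33192207 0.23118944 0.34047136] 1.4833
```

```bash
cat >> k.py <<'E'
lo=np.radians([-178,-50,13,-81,10,-165]);hi=np.radians([178,133,142,261,163,165])
def ik(R,p,q0):
    x=np.load("x.npy")
    def f(q):
        c,A=cols(q); return np.r_[c@x-p,.3*Ro.from_matrix(R.T@A).as_rotvec()]
    o=least_squares(f,np.clip(q0,lo+.01,hi-.01),bounds=(lo,hi),xtol=1e-14,ftol=1e-14); return np.degrees(o.x),abs(o.fun).max()
E
cat > t.py <<'E'
from k import *
from rig import readout
q=np.radians(readout.observe()["q"]); g=.0187
for f in (1,-1):
    D=np.diag([f,f,1.]);q1=q+np.radians([0,0,0,0,0,90*(1-f)])
    for nm,R,p in [("pre",Rg,PB+.16*n_),("grasp",Rg,PB-g*n_),("lift",Rg,PB-g*n_+.01*u_),("out",Rg,PB+.12*n_+.01*u_),
       ("via0",Ro.from_matrix(Rg).as_matrix(),[.36,.0,.32]),("via",Rn,[.40,-.2,.32]),("via2",Rn,[.47,-.3,.25]),("nest",Rn,NE+[0,0,.1-g])]:
        best=None
        for t in range(6):
            r=ik(R@D,p,q1 if t==0 else q1+np.random.randn(6)*.6)
            if best is None or r[1]<best[1]-1e-4: best=r
            if r[1]<1e-4: break
        print(f,nm,best[0].round(1),best[1].round(5)); q1=np.radians(best[0])
E
python3 t.py
```

```text
1 pre [ -25.8  -11.5  118.4   38.4   57.4 -165. ] 0.03677
1 grasp [  -3.9   14.1  116.3   46.3   28.4 -165. ] 0.0527
1 lift [  -3.8   14.   115.5   46.6   28.9 -165. ] 0.04899
1 out [ -19.6   -5.9  118.7   40.5   49.5 -165. ] 0.03508
1 via0 [ -40.8  -13.2  104.4   36.9   79.7 -165. ] 0.03716
1 via [-41.8   8.1  78.9  -0.   93.  -79.3] 0.0
1 via2 [-44.7  21.9  71.1   0.   87.  -82.2] 0.0
1 nest [-40.2  40.6  62.5   0.   76.9 -77.7] 0.0
-1 pre [-42.1 -10.3 125.3  49.8  65.7 -11.9] 0.0
-1 grasp [-13.7  19.2 126.1  85.7  33.7 -36.6] 0.0
-1 lift [-12.6  18.4 124.7  83.1  33.3 -32.4] 0.0
-1 out [-32.   -4.  125.3  54.3  54.9 -11.2] 0.0
-1 via0 [-56.2 -12.8 111.   44.9  87.1  -8.6] 0.0
-1 via [-41.8   8.1  78.9  -0.   93.  100.7] 0.0
-1 via2 [-44.7  21.9  71.1   0.   87.   97.8] 0.0
-1 nest [-40.2  40.6  62.5   0.   76.9 102.3] 0.0
```

```bash
cat > g.py <<'E'
from k import *
from rig import readout
import sys
s=readout.observe();R=s["tool_rot"];p=s["position"]; g=.0187
D=np.diag([-1,-1,1.]); R2=Rg@D; RN2=Rn@D
PTS=dict(pre=(R2,PB+.16*n_),pre2=(R2,PB+.06*n_),grasp=(R2,PB-g*n_))
if __name__=="__main__":
    r,t=go(R,p,*PTS[sys.argv[1]]); print(s["time_s"],s["q"].round(1),p.round(4),"deg",r,np.linalg.norm(r).round(1),"rows",(np.linalg.norm(r)/7.1).round(1),"units",(r/120).round(4),"shift mm",t, "world",(1e3*(PTS[sys.argv[1]][1]-p)).round(1))
E
python3 g.py pre
```

```text
1.4833 [ 20.9  -6.4  93.6  -4.6  70.7 -60.5] [0.3319 0.2312 0.3405] deg [-24.61  24.33 135.21] 139.6 rows 19.7 units [-0.2051  0.2027  1.1268] shift mm [  -5.3 -159.4   96.7] world [  23.1 -152.  -105.6]
```

move_arm(
  motion=[
    [[0,-0.5,0],[-0.01,0.01,0.056],1],
    [[0,-0.5,0],[-0.01,0.01,0.056],1],
    [[0,-0.5,0],[-0.01,0.01,0.056],1],
    [[0,-0.5,0],[-0.01,0.01,0.056],1],
    [[0,0,0],[-0.01,0.01,0.056],1],
    [[0,0,0],[-0.01,0.01,0.056],1],
    [[0,0,0],[-0.01,0.01,0.056],1],
    [[0,0,0],[-0.01,0.01,0.056],1],
    [[0,0,0],[-0.01,0.01,0.056],1],
    [[0,0,0],[-0.01,0.01,0.056],1],
    [[0,0,0],[-0.01,0.01,0.056],1],
    [[0,0,0],[-0.01,0.01,0.056],1],
  ],
)

```text
time_s: 2.48
position: [0.3192, 0.1891, 0.3316]
tool_rot: [[-0.118, 0.917, 0.382], [0.922, -0.042, 0.385], [0.369, 0.397, -0.84]]
ft_force: [0.1, -0.0, 0.9]
grip_width: 0.0855
```

```bash
python3 log.py; python3 g.py pre
```

```text
4 [0.1301 0.1175 0.5371 0.103  0.3508 0.     0.2575] 7 [3.9469 2.8097 2.0321 0.4212 0.3384 0.3191 0.0686] 1.585874201948112e-05
[ -7.4 -15.6 105.   27.1  71.3 -14.1] [0.31921116 0.18913114 0.33159193] 2.4833
2.4833 [ -7.4 -15.6 105.   27.1  71.3 -14.1] [0.3192 0.1891 0.3316] deg [-9.45  9.61 52.64] 54.3 rows 7.7 units [-0.0788  0.0801  0.4387] shift mm [-141.3   -1.    52.6] world [  35.8 -109.9  -96.8]
```

move_arm(
  motion=[
    [[-0.6,0,0],[-0.01,0.01,0.055],1],
    [[-0.6,0,0],[-0.01,0.01,0.055],1],
    [[-0.6,0.1,0],[-0.01,0.01,0.055],1],
    [[-0.6,0.2,0],[-0.01,0.01,0.055],1],
    [[-0.6,0.2,0],[-0.01,0.01,0.055],1],
    [[-0.6,0.3,0],[-0.01,0.01,0.055],1],
    [[-0.6,0.3,0],[-0.01,0.01,0.055],1],
    [[-0.6,0.4,0],[-0.01,0.01,0.054],1],
  ],
)

```text
time_s: 3.15
position: [0.3206, 0.0981, 0.2821]
tool_rot: [[0.575, 0.585, 0.572], [0.396, -0.81, 0.432], [0.716, -0.022, -0.698]]
ft_force: [0.9, 0.6, -0.1]
grip_width: 0.0859
```

```bash
python3 log.py; python3 g.py pre
```

```text
5 [0.1301 0.1175 0.5371 0.103  0.3508 0.     0.2575] 7 [4.3772 3.1114 2.2555 0.7031 0.5876 0.4591 0.1468] 1.6567578708714947e-05
[-46.8 -21.5 122.5  46.7  78.   -2. ] [0.32061409 0.09805357 0.28214846] 3.15
3.15 [-46.8 -21.5 122.5  46.7  78.   -2. ] [0.3206 0.0981 0.2821] deg [ 0.58 -0.77 -2.31] 2.5 rows 0.4 units [ 0.0048 -0.0064 -0.0192] shift mm [-21.6  36.4  44.5] world [ 34.4 -18.8 -47.3]
```

move_arm(
  motion=[
    [[-0.36,0.6,0],[0.005,-0.006,-0.019],1],
    [[-0.36,0.6,0],[0,0,0],1],
    [[-0.36,0.6,0],[0,0,0],1],
    [[0,0,0.7],[0,0,0],1],
    [[0,0,0.7],[0,0,0],1],
    [[0,0,0.7],[0,0,0],1],
    [[0,0,0],[0,0,0],1],
  ],
)

```text
time_s: 3.73
position: [0.3543, 0.0727, 0.2331]
tool_rot: [[0.568, 0.598, 0.565], [0.421, -0.801, 0.424], [0.707, -0.003, -0.707]]
ft_force: [-1.0, 1.0, 0.4]
grip_width: 0.0853
```

```bash
python3 g.py pre
python3 - <<'E'
from rig import imaging
import cv2,numpy as np
for n in ["wrist","side","top"]:
    d=imaging.get_image(n);np.save(f"pics/{n}1.npy",d,allow_pickle=True);cv2.imwrite(f"pics/{n}1.png",d["img"])
E
```

```text
3.7333 [-43.6 -10.4 125.7  49.8  65.9 -12.2] [0.3543 0.0727 0.2331] deg [ 0.69  0.02 -0.93] 1.2 rows 0.2 units [ 0.0058  0.0002 -0.0078] shift mm [ 4.4 -4.8  2. ] world [0.7 6.6 1.8]
```

View pics/wrist1.png

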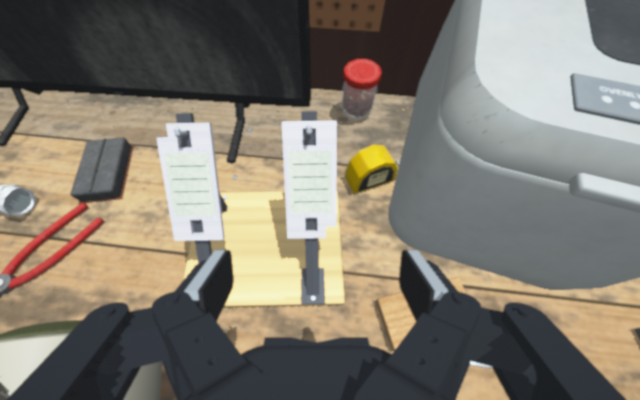

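View pics/side1.png

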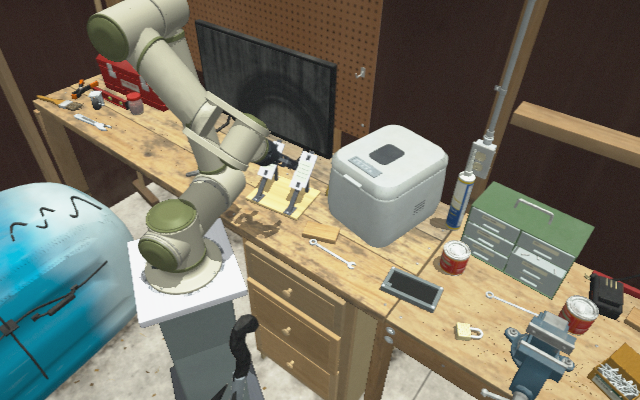

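Wrist view: the right-hand plate runs from (283,122) to (337,237), with its notch at the bottom right. I'll enlarge it to refine the pose.

Run:
```python
import cv2
im=cv2.imread("pics/wrist1.png")[105:250,265:355]; im=cv2.resize(im,None,fx=4,fy=4,interpolation=cv2.INTER_CUBIC)
cv2.imwrite("pics/w1c.png",im)
```

```text
(no output)
```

View pics/w1c.png

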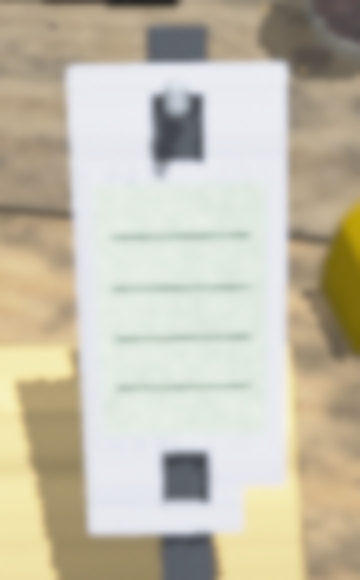

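```bash
cat >> fit.py <<'E'
print("--- 3 view")
cw=np.load("pics/wrist1.npy",allow_pickle=True).item()
pw=full([(67,65),(289,63),(88,533),(286,485),(243,530),(178,128),(186,477)],(265,105),4)
def r3(v,wt=1):
    W=M@plateR(v[3]).T+v[:3]; return np.r_[r(v),wt*(proj(cw,W)-pw).ravel()]
for wt in (0,1,3):
    o=least_squares(lambda v:r3(v,wt),[.4443,.1487,.1217,.66],loss="soft_l1"); print("B",wt,o.x.round(4),np.degrees(o.x[3]).round(2));print(r3(o.x)[28:].reshape(-1,2).round(1).tolist())
def r6(v):
    W=M@Ro.from_rotvec(v[3:]).as_matrix().T+v[:3]; return np.r_[(proj(C["side"],W)-ps).ravel(),(proj(C["top"],W)-pt).ravel(),(proj(cw,W)-pw).ravel()]
o=least_squares(r6,np.r_[.4443,.1487,.1217,Ro.from_matrix(plateR(.661)).as_rotvec()],loss="soft_l1");Rf=Ro.from_rotvec(o.x[3:]).as_matrix();print("6dof",o.x[:3].round(4),"n elev",np.degrees(np.arcsin(Rf[2,2])),"yaw",np.degrees(np.arctan2(-Rf[1,2],-Rf[0,2])), np.degrees(np.arcsin(Rf[2,1])))
E
python3 fit.py | sed -n '/---/,$p'
```

```text
--- 3 view
B 0 [0.4443 0.1487 0.1217 0.6611] 37.88
[[-0.2, 0.0], [-0.7, -0.4], [0.4, 0.5], [-0.4, 0.1], [-0.1, 0.4], [-0.1, -0.1], [-0.0, 1.0]]
B 1 [0.4448 0.1489 0.1212 0.6573] 37.66
[[0.2, -0.1], [-0.4, -0.4], [0.4, 0.1], [-0.4, -0.0], [-0.1, 0.2], [0.2, -0.2], [-0.0, 0.8]]
B 3 [0.445  0.1491 0.1208 0.6574] 37.66
[[0.2, 0.0], [-0.5, -0.3], [0.5, 0.0], [-0.4, -0.1], [-0.1, 0.1], [0.2, -0.1], [-0.0, 0.7]]
6dof [0.4447 0.1489 0.1213] n elev 44.751783864196575 yaw 37.643726057386075 0.002524407642781857
```

```bash
sed -i 's/^PB=.*/PB=np.array([.4448,.1489,.1212]); YR=np.radians(37.66)/' h.py; sed -i 's/grasp=(R2,PB-g\*n_)/grasp=(R2,PB-(g+.005)*n_)/' g.py; python3 g.py grasp
```

```text
3.8833 [-43.9 -10.6 125.6  49.7  66.2 -12.2] [0.3542 0.0719 0.2346] deg [ 0.66 -0.03 -0.66] 0.9 rows 0.1 units [ 0.0055 -0.0002 -0.0055] shift mm [  3.6  -7.8 187.8] world [ 103.9   87.3 -130.2]
```

move_arm(
  motion=[
    [[0.18,-0.39,0],[0.0055,0,-0.0055],1],
    [[0,0,0.8],[0,0,0],1],
    [[0,0,0.8],[0,0,0],1],
    [[0,0,0.8],[0,0,0],1],
    [[0,0,0.8],[0,0,0],1],
    [[0,0,0],[0,0,0],1],
  ],
)

```text
time_s: 4.38
position: [0.3888, 0.1074, 0.1957]
tool_rot: [[0.552, 0.61, 0.568], [0.436, -0.792, 0.427], [0.711, 0.012, -0.703]]
ft_force: [-0.6, -0.4, 0.3]
grip_width: 0.0854
```

```bash
python3 g.py grasp
```

```text
4.3833 [-29.6  -1.1 127.3  58.4  49.9 -15.6] [0.3888 0.1074 0.1957] deg [ 0.52 -0.29  0.47] 0.8 rows 0.1 units [ 0.0043 -0.0024  0.0039] shift mm [ -4.1   0.2 125.7] world [ 69.3  51.7 -91.3]
```

move_arm(
  motion=[
    [[-0.2,0,0.6],[0.004,-0.002,0.004],1],
    [[0,0,0.8],[0,0,0],1],
    [[0,0,0.8],[0,0,0],1],
    [[0,0,0.6],[0,0,0],1],
    [[0,0,0.6],[0,0,0],1],
    [[0,0,0],[0,0,0],1],
  ],
)

```text
time_s: 4.88
position: [0.427, 0.1354, 0.1507]
tool_rot: [[0.547, 0.614, 0.568], [0.433, -0.789, 0.435], [0.716, 0.008, -0.698]]
ft_force: [0.2, -0.9, 1.1]
grip_width: 0.0852
```

```bash
python3 g.py grasp
```

```text
4.8833 [-19.9  10.2 127.3  72.8  39.1 -26.4] [0.427  0.1354 0.1507] deg [ 0.15 -0.72  0.48] 0.9 rows 0.1 units [ 0.0012 -0.006   0.004 ] shift mm [-5.8  0.  60.3] world [ 31.1  23.7 -46.2]
```

move_arm(
  motion=[
    [[-0.3,0,0.5],[0.001,-0.006,0.004],1],
    [[-0.05,0,0.6],[0,0,0],1],
    [[-0.05,0,0.6],[0,0,0],1],
    [[-0.05,0,0.5],[0,0,0],1],
    [[0,0,0],[0,0,0],1],
  ],
)

```text
time_s: 5.3
position: [0.4488, 0.1495, 0.1201]
tool_rot: [[0.548, 0.612, 0.57], [0.43, -0.791, 0.436], [0.717, 0.006, -0.697]]
ft_force: [-0.5, 0.5, -0.1]
grip_width: 0.0854
```

```bash
python3 g.py grasp
```

```text
5.3 [-15.7  17.  126.9  83.8  35.2 -35.7] [0.4488 0.1495 0.1201] deg [ 0.19 -0.81  0.32] 0.9 rows 0.1 units [ 0.0016 -0.0068  0.0027] shift mm [-2.  -2.  20.4] world [  9.3   9.6 -15.6]
```

move_arm(
  motion=[
    [[-0.15,-0.1,0.4],[0.001,-0.007,0.003],1],
    [[-0.05,0,0.35],[0,0,0],1],
    [[-0.03,0,0.3],[0,0,0],1],
    [[0,0,0],[0,0,0],1],
  ],
)

```text
time_s: 5.63
position: [0.458, 0.1573, 0.1057]
tool_rot: [[0.556, 0.609, 0.565], [0.43, -0.793, 0.431], [0.711, 0.003, -0.703]]
ft_force: [0.1, 0.3, 1.0]
grip_width: 0.0855
```

```bash
python3 g.py grasp
python3 - <<'E'
from rig import imaging
import cv2,numpy as np
d=imaging.get_image("wrist");cv2.imwrite("pics/w2.png",d["img"])
E
```

```text
5.6333 [-13.4  19.9 126.2  87.9  33.4 -38.5] [0.458  0.1573 0.1057] deg [ 0.23 -0.32  0.03] 0.4 rows 0.1 units [ 0.0019 -0.0027  0.0002] shift mm [-0.1 -1.4  1.7] world [ 0.1  1.8 -1.3]
```

View pics/w2.png

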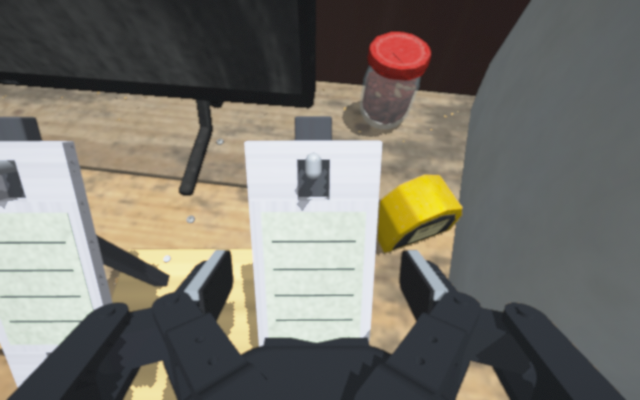

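The fingers straddle the right plate (edges at about columns 250 and 380, pads at 230 and 400), roughly centred. I'll nudge and close.

move_arm(
  motion=[
    [[0,-0.07,0.09],[0.001,-0.002,0],1],
    [[0,0,0],[0,0,0],-1],
    [[0,0,0],[0,0,0],-1],
    [[0,0,0],[0,0,0],-1],
    [[0,0,0],[0,0,0],-1],
    [[0,0,0],[0,0,0],-1],
    [[0,0,0],[0,0,0],-1],
  ],
  squeeze=60,
)

```text
time_s: 6.27
position: [0.4573, 0.1585, 0.1071]
tool_rot: [[0.557, 0.61, 0.564], [0.432, -0.793, 0.43], [0.709, 0.004, -0.705]]
ft_force: [-0.2, 0.6, -0.6]
grip_width: 0.0544
```

```bash
python3 g.py grasp; python3 -c "
from rig import readout as r;s=r.observe();print(s['ft_force'],s['wrist_torque'],s['grip_width'],s['qvel'].round(2))"
```

```text
6.2667 [-13.2  19.6 126.   87.3  33.2 -37.6] [0.4573 0.1585 0.1071] deg [ 0.21 -0.18  0.08] 0.3 rows 0.0 units [ 0.0018 -0.0015  0.0007] shift mm [-1.2 -0.1  2.5] world [ 0.7  0.6 -2.6]
[-0.18218573  0.62461041 -0.59335135] [-0.27645191  0.30189984  0.03834116] 0.05436456039643838 [-0.14 -0.16 -0.05 -0.24 -0.05  0.12]
```

move_arm(
  motion=[
    [[0.2,0,0],[0,0,0],-1],
    [[0.2,0,0],[0,0,0],-1],
    [[0,0,0],[0,0,0],-1],
  ],
)

```text
time_s: 6.52
position: [0.4616, 0.162, 0.1125]
tool_rot: [[0.558, 0.609, 0.563], [0.432, -0.793, 0.43], [0.709, 0.003, -0.706]]
ft_force: [0.3, 0.2, -1.3]
grip_width: 0.0542
```

```bash
python3 g.py grasp
python3 - <<'E'
from rig import imaging
import cv2,numpy as np
d=imaging.get_image("wrist");im=d["img"][110:380,190:440];cv2.imwrite("pics/w3.png",cv2.resize(im,None,fx=2,fy=2))
E
```

```text
6.5167 [-12.3  18.9 124.9  85.   32.9 -34.1] [0.4616 0.162  0.1125] deg [ 0.18 -0.11  0.03] 0.2 rows 0.0 units [ 0.0015 -0.0009  0.0002] shift mm [-8.9  0.1  2.5] world [-3.5 -2.8 -8. ]
```

View pics/w3.png

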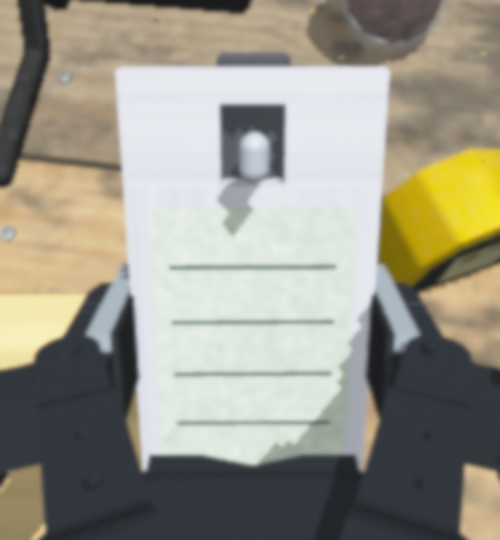

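move_arm(
  motion=[
    [[0.02,0,-0.3],[0,0,0],-1],
    [[0,0,-0.3],[0,0,0],-1],
    [[0,0,-0.3],[0,0,0],-1],
    [[0,0,-0.3],[0,0,0],-1],
    [[0,0,0],[0,0,0],-1],
  ],
)

```text
time_s: 6.98
position: [0.4463, 0.1516, 0.1286]
tool_rot: [[0.56, 0.611, 0.56], [0.432, -0.792, 0.431], [0.707, 0.0, -0.708]]
ft_force: [0.0, -0.2, -1.6]
grip_width: 0.0544
```

```bash
python3 g.py grasp
python3 - <<'E'
from rig import imaging
import cv2,numpy as np
d=imaging.get_image("wrist");im=d["img"][110:380,190:440];cv2.imwrite("pics/w4.png",cv2.resize(im,None,fx=2,fy=2))
E
```

```text
6.9833 [-15.   15.2 125.8  78.8  34.9 -29.3] [0.4463 0.1516 0.1286] deg [ 0.03  0.04 -0.  ] 0.0 rows 0.0 units [ 0.0002  0.0003 -0.    ] shift mm [-7.2  1.2 26.9] world [ 11.8   7.5 -24.1]
```

View pics/w4.png

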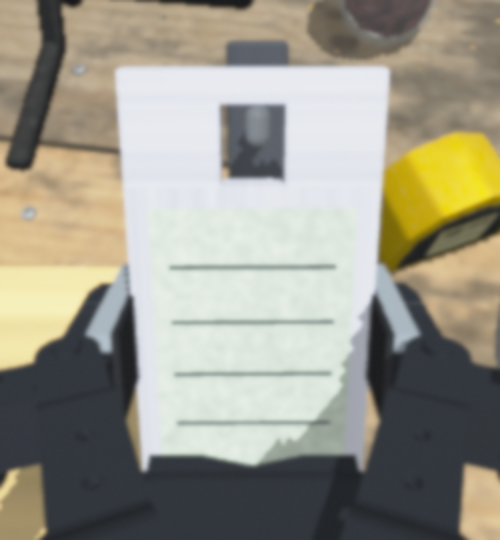

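The plate came away with the hook tip now behind the hole, and the force stayed low. I'll continue drawing it out.

move_arm(
  motion=[
    [[0.1,0,-0.5],[0,0,0],-1],
    [[0,0,-0.8],[0,0,0],-1],
    [[0,0,-0.8],[0,0,0],-1],
    [[0,0,-0.8],[0,0,0],-1],
    [[0,0,-0.8],[0,0,0],-1],
    [[0,0,-0.8],[0,0,0],-1],
    [[0,0,-0.8],[0,0,0],-1],
    [[0,0,-0.8],[0,0,0],-1],
    [[0,0,-0.8],[0,0,0],-1],
    [[0,0,0],[0,0,0],-1],
  ],
)

```text
time_s: 7.87
position: [0.3673, 0.0924, 0.2279]
tool_rot: [[0.563, 0.614, 0.553], [0.433, -0.789, 0.436], [0.704, -0.006, -0.71]]
ft_force: [0.1, -1.1, -0.7]
grip_width: 0.0542
```

```bash
cat > v.py <<'E'
from g import *
def rep(nm,R_,pt):
    r,t=go(R,p,R_,pt); print(nm,"deg",r,np.linalg.norm(r).round(1),"units",(r/120).round(4),"mm",t,"world",(1e3*(np.asarray(pt)-p)).round(0))
print(s["time_s"],s["q"].round(1),p.round(4),s["ft_force"].round(1),s["grip_width"])
rep("via",RN2,[.38,-.2,.32]); rep("nest",RN2,NE+[0,0,.1-g-.002])
E
python3 v.py
```

```text
7.8667 [-36.4  -7.8 124.9  51.1  60.7  -9.6] [0.3673 0.0924 0.2279] [ 0.1 -1.1 -0.7] 0.05416829720586175
via deg [-35.37 -34.61  85.25] 98.6 units [-0.2947 -0.2884  0.7104] mm [ -54.7  238.  -185.8] world [  13. -292.   92.]
nest deg [-35.37 -34.61  85.25] 98.6 units [-0.2947 -0.2884  0.7104] mm [-155.8  477.1   24.1] world [ 219. -433. -130.]
```

move_arm(
  motion=[
    [[-0.15,0.6,-0.7],[0,0,0],-1],
    [[-0.15,0.8,-0.7],[0,0,0],-1],
    [[-0.15,0.8,-0.7],[0,0,0],-1],
    [[-0.15,0.8,-0.7],[0,0,0],-1],
    [[-0.15,0.8,-0.7],[0,0,0],-1],
    [[-0.15,0.8,-0.7],[0,0,0],-1],
    [[-0.15,0.8,-0.7],[0,0,0],-1],
    [[0,0,0],[0,0,0],-1],
  ],
)

```text
time_s: 8.53
position: [0.37, -0.0484, 0.2805]
tool_rot: [[0.556, 0.619, 0.554], [0.432, -0.785, 0.443], [0.71, -0.007, -0.704]]
ft_force: [0.1, 0.1, -1.4]
grip_width: 0.0546
```

```bash
python3 v.py
```

```text
8.5333 [-60.4  -5.4 112.8  44.8  84.1 -18.1] [ 0.37   -0.0484  0.2805] [ 0.1  0.1 -1.4] 0.054567839867225715
via deg [-35.93 -34.87  85.43] 99.0 units [-0.2994 -0.2906  0.7119] mm [-31.9 125.  -89.5] world [  10. -152.   40.]
nest deg [-35.93 -34.87  85.43] 99.0 units [-0.2994 -0.2906  0.7119] mm [-135.7  364.8  118.3] world [ 216. -293. -182.]
```

move_arm(
  motion=[
    [[-0.2,0.8,-0.6],[0,0,0],-1],
    [[-0.2,0.8,-0.6],[0,0,0],-1],
    [[-0.2,0.8,-0.6],[-0.02,-0.019,0.047],-1],
    [[-0.2,0.8,-0.6],[-0.02,-0.019,0.047],-1],
    [[0,0.6,-0.4],[-0.02,-0.019,0.047],-1],
    [[0,0.3,-0.2],[-0.02,-0.019,0.047],-1],
    [[0,0,0],[-0.02,-0.019,0.047],-1],
    [[0,0,0],[-0.02,-0.019,0.047],-1],
    [[0,0,0],[-0.02,-0.019,0.047],-1],
    [[0,0,0],[-0.02,-0.019,0.047],-1],
  ],
)

```text
time_s: 9.37
position: [0.3801, -0.1487, 0.3015]
tool_rot: [[0.904, -0.199, 0.379], [-0.253, -0.962, 0.098], [0.346, -0.185, -0.92]]
ft_force: [-0.1, 0.0, -1.4]
grip_width: 0.0544
```

```bash
python3 v.py
```

```text
9.3667 [-52.4  -3.4  97.6  21.7  77.3  48. ] [ 0.3801 -0.1487  0.3015] [-0.1  0.  -1.4] 0.054354830294803105
via deg [-17.36 -15.86  38.34] 45.0 units [-0.1447 -0.1322  0.3195] mm [ 19.3  45.9 -22.1] world [ -0. -51.  19.]
nest deg [-17.36 -15.86  38.34] 45.0 units [-0.1447 -0.1322  0.3195] mm [164.5 181.6 246.1] world [ 206. -192. -203.]
```

move_arm(
  motion=[
    [[0.3,0.6,-0.3],[-0.02,-0.018,0.045],-1],
    [[0.3,0.6,-0.3],[-0.02,-0.018,0.045],-1],
    [[0.2,0.6,-0.3],[-0.02,-0.018,0.045],-1],
    [[0,0.6,0],[-0.02,-0.018,0.045],-1],
    [[0,0.6,0],[-0.02,-0.018,0.045],-1],
    [[0,0.5,0],[-0.02,-0.018,0.045],-1],
    [[0,0,0],[-0.02,-0.018,0.045],-1],
    [[0,0,0],[0,0,0],-1],
  ],
)

```text
time_s: 10.03
position: [0.3659, -0.2096, 0.3038]
tool_rot: [[0.607, -0.794, 0.001], [-0.794, -0.607, 0.015], [-0.011, -0.009, -1.0]]
ft_force: [0.6, 0.6, -1.4]
grip_width: 0.0546
```

```bash
python3 v.py
```

```text
10.0333 [-46.4   6.   84.    0.6  90.6  96.2] [ 0.3659 -0.2096  0.3038] [ 0.6  0.6 -1.4] 0.05461007928731821
via deg [-0.54  0.64 -0.09] 0.8 units [-0.0045  0.0053 -0.0008] mm [  0.7 -17.2 -16.1] world [14. 10. 16.]
nest deg [-0.54  0.64 -0.09] 0.8 units [-0.0045  0.0053 -0.0008] mm [240.4 -93.1 203.6] world [ 220. -131. -205.]
```

move_arm(
  motion=[
    [[0.7,0,0],[-0.004,0.005,0],-1],
    [[1,0,0],[0,0,0],-1],
    [[1,0,0],[0,0,0],-1],
    [[1,0,0.3],[0,0,0],-1],
    [[1,0,0.5],[0,0,0],-1],
    [[1,0,0.5],[0,0,0],-1],
    [[1,-0.2,0.5],[0,0,0],-1],
    [[1,-0.4,0.5],[0,0,0],-1],
    [[1,-0.4,0.5],[0,0,0],-1],
    [[0.8,-0.4,0.5],[0,0,0],-1],
    [[0.5,-0.4,0.5],[0,0,0],-1],
    [[0,0,0],[0,0,0],-1],
  ],
)

```text
time_s: 11.03
position: [0.5379, -0.3334, 0.2096]
tool_rot: [[0.663, -0.748, 0.024], [-0.749, -0.662, 0.026], [-0.003, -0.035, -0.999]]
ft_force: [0.7, 0.8, -1.9]
grip_width: 0.0543
```

```bash
python3 v.py
```

```text
11.0333 [-43.3  30.9  62.5   2.   86.6  95. ] [ 0.5379 -0.3334  0.2096] [ 0.7  0.8 -1.9] 0.05433439449621576
via deg [-1.99  0.26  4.03] 4.5 units [-0.0166  0.0022  0.0336] mm [-204.9   26.  -110.7] world [-158.  133.  110.]
nest deg [-1.99  0.26  4.03] 4.5 units [-0.0166  0.0022  0.0336] mm [ 37.9 -27.1 112.1] world [  48.   -8. -111.]
```

move_arm(
  motion=[
    [[0.4,-0.3,0.6],[-0.017,0.002,0.034],-1],
    [[0.4,-0.3,0.8],[0,0,0],-1],
    [[0.4,-0.3,0.8],[0,0,0],-1],
    [[0.4,-0.3,0.8],[0,0,0],-1],
    [[0.2,-0.1,0.8],[0,0,0],-1],
    [[0,0,0.8],[0,0,0],-1],
    [[0,0,0.5],[0,0,0],-1],
    [[0,0,0],[0,0,0],-1],
  ],
)

```text
time_s: 11.7
position: [0.5847, -0.3374, 0.1005]
tool_rot: [[0.63, -0.776, 0.009], [-0.776, -0.63, 0.009], [-0.001, -0.013, -1.0]]
ft_force: [-0.1, -0.2, -1.6]
grip_width: 0.0544
```

```bash
python3 v.py|tail -1
python3 - <<'E'
from rig import imaging
import cv2,numpy as np
for n,(x0,y0,w,h,k) in dict(side=(350,200,130,120,6),top=(370,110,110,110,5)).items():
    d=imaging.get_image(n);cv2.imwrite(f"pics/{n}5.png",cv2.resize(d["img"][y0:y0+h,x0:x0+w],None,fx=k,fy=k,interpolation=cv2.INTER_CUBIC))
    cv2.imwrite(f"pics/{n}5f.png",d["img"])
d=imaging.get_image("wrist");np.save("pics/wrist5.npy",d,allow_pickle=True);cv2.imwrite("pics/wrist5.png",d["img"])
E
```

```text
nest deg [-0.72  0.08  1.59] 1.7 units [-0.006   0.0007  0.0132] mm [3.6 1.3 2.2] world [ 1. -4. -2.]
```

View pics/side5.png

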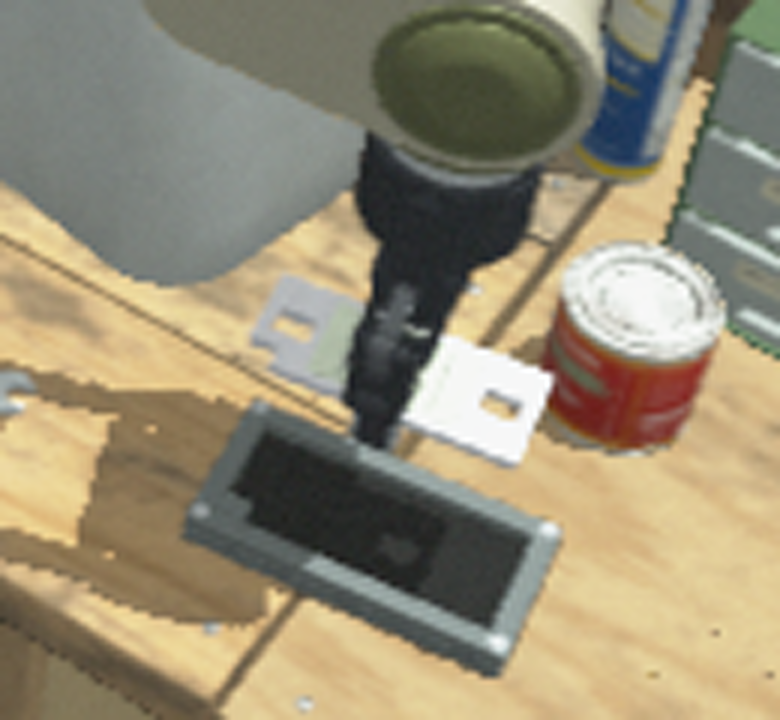

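View pics/top5.png

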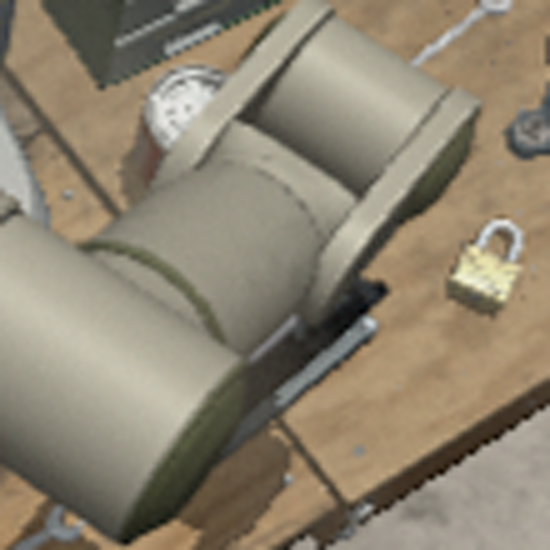

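View pics/wrist5.png

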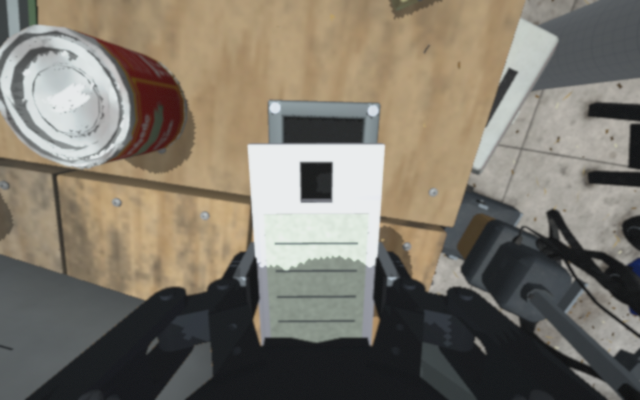

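```bash
cat > f5.py <<'E'
from g import *
cw=np.load("pics/wrist5.npy",allow_pickle=True).item()
Ms=np.array([[65,-28,3],[-65,-28,3],[-65,28,3],[65,16,3],[49,0,3],[-49,0,3]])/1e3
qs=full([(285,277),(553,378),(513,462),(252,336),(295,321),(502,402)],(350,200),6)
Mw=np.array([[-65,28,3],[-65,-28,3],[-49,0,3]])/1e3; qw=np.array([(248,145.5),(384.5,145.5),(316.5,182)])
def f(v):
    A=(R@Ro.from_rotvec(v[3:]).as_matrix()@np.diag([-1.,1,-1]))
    return np.r_[(proj(C["side"],Ms@A.T+v[:3])-qs).ravel(),(proj(cw,Mw@A.T+v[:3])-qw).ravel()]
o=least_squares(f,np.r_[NE+[0,0,.1],0,0,0],loss="soft_l1");v=o.x
A=(R@Ro.from_rotvec(v[3:]).as_matrix()@np.diag([-1.,1,-1]))
print("plate",v[:3].round(4),"off nest mm",(1e3*(v[:3]-NE)).round(1),"in tool rel grasp",(1e3*R.T@(v[:3]-p)).round(1),"rot in tool deg",np.degrees(v[3:]).round(1))
print("tilt",np.degrees(np.arccos(A[2,2])).round(2),"yaw err",(np.degrees(np.arctan2(A[1,0],A[0,0])-YN)).round(2)); print(f(v).reshape(-1,2).round(1).tolist())
nc=NE+rackR(YN)@[.058,.022,0]; pn=v[:3]+A@[.058,.022,0]; print("notch err mm",(1e3*(pn-nc)).round(1))
E
python3 f5.py
```

```text
plate [ 0.5813 -0.3396  0.1413] off nest mm [ -4.7   1.4 122.3] in tool rel grasp [ -1.8   3.4 -37.6] rot in tool deg [-214.    12.1   15.4]
tilt 144.8 yaw err 9.69
[[-5.9, 10.5], [-1.0, 3.8], [7.1, -14.5], [2.3, -2.3], [-0.0, 2.5], [2.1, -3.6], [4.6, -0.3], [0.0, -0.6], [-1.9, 6.0]]
notch err mm [ 19.   20.4 103.9]
```

View pics/side5f.png

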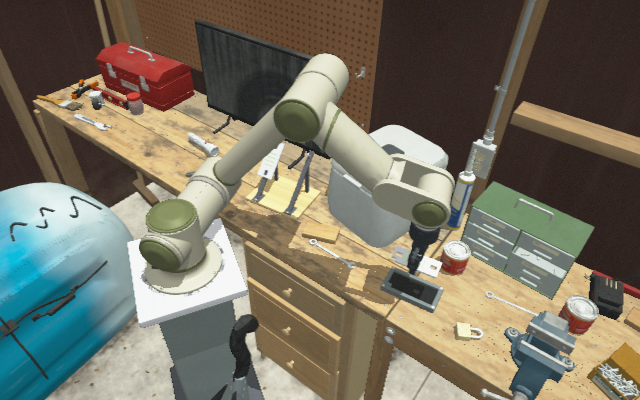

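```bash
sed -i 's/\[\[-65,28,3\],\[-65,-28,3\],\[-49,0,3\]\]/[[-65,-28,3],[-65,28,3],[-49,0,3]]/' f5.py; python3 f5.py
```

```text
plate [ 0.5837 -0.3346  0.1231] off nest mm [ -2.3   6.4 104.1] in tool rel grasp [ -4.3  -1.3 -19.3] rot in tool deg [-0.4  0.6  0. ]
tilt 0.88 yaw err 1.45
[[-0.1, -0.5], [0.5, -0.5], [0.9, -0.1], [-0.3, 0.0], [0.1, 0.8], [0.1, 0.4], [0.5, -0.4], [-0.1, -0.2], [-0.2, 1.0]]
notch err mm [ -3.1   5.  103.1]
```

The plate is held square. It is only 7 mm off sideways and 104 mm above the nest top, with the notch over the filled corner. I'll make one small trim.

move_arm(
  motion=[
    [[0.3,0.1,0.05],[-0.006,0,0.013],-1],
    [[0,0,0],[0,0,0],-1],
    [[0,0,0],[0,0,0],-1],
    [[0,0,0],[0,0,0],-1],
    [[0,0,0],[0,0,0],-1],
    [[0,0,0],[0,0,0],-1],
  ],
)

```text
time_s: 12.35
position: [0.5889, -0.3452, 0.109]
tool_rot: [[0.61, -0.792, 0.011], [-0.792, -0.61, -0.008], [0.013, -0.004, -1.0]]
ft_force: [0.9, -1.2, -1.1]
grip_width: 0.0546
```

Run:
```python
from g import *
from rig import imaging
import cv2
pc=p+R@[-.0043,-.0013,-.0193]; print("plate-nest mm",(1e3*(pc-NE)).round(1),go(R,p,RN2,p)[0],s["qvel"].round(2),s["grip_width"],s["ft_force"].round(1))
d=imaging.get_image("side");cv2.imwrite("pics/s6.png",np.hstack([cv2.resize(d["img"][y:y+100,x:x+100],None,fx=4,fy=4,interpolation=cv2.INTER_CUBIC) for x,y in((235,130),(360,230))]))
```

```text
plate-nest mm [  1.1   0.2 109.2] [-0.23 -0.73  0.11] [-0.04 -0.59  0.14  0.08 -0.2  -0.47] 0.05458333197705785 [ 0.9 -1.2 -1.1]
```

View pics/s6.png

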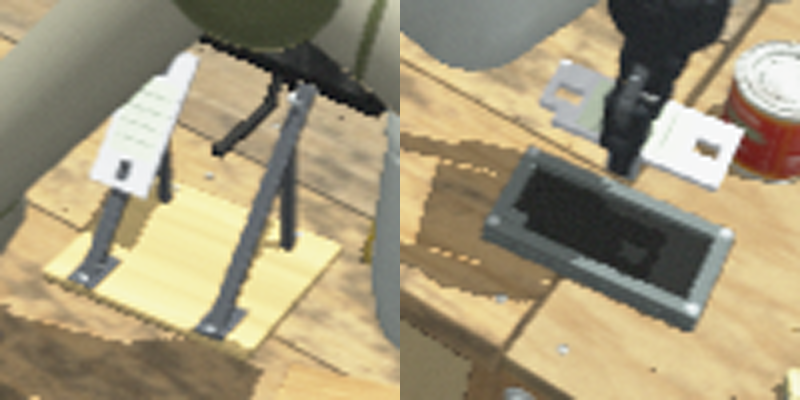

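Left plate still hangs on the left hook (crop at (145,130)), the right post is empty, and plate B sits level above the nest with its notch over the filled corner. Handing in.

```bash
python3 -c "
from rig import job,readout
s=readout.observe();print(s['position'],s['time_s'])
print(job.close_job())
s=readout.observe();print(s['position'],s['grip_width'],s['time_s'])"
```

```text
[ 0.58889259 -0.34520967  0.10899091] 12.4
the job is handed in; nothing more can be done
None
the job is handed in; nothing more can be done
```

I took plate B, the notched-end-down plate, off the right-hand hook and handed the job in while holding it over the nest. That was at 12.4 s. The job reported no verdict.

| Last check before hand-in | Result |
|---|---|
| Plate centre, sideways from nest centre | about 1 mm |
| Plate height above nest top | about 109 mm |
| Level and square | within about 1° by the tool pose, plus about 1° estimated tilt of the plate in the fingers |
| Notch | over the filled corner in the side view |
| Gripper opening | 54.6 mm on the 56 mm plate |
| Left plate | still on its hook in the side view |

- **How the plate position was worked out:** I fitted the plate's pose in the gripper from the camera images before a final trim of a few millimetres. The centre and height figures come from that fit plus the tool pose afterwards. I looked at the plate again after the trim but did not re-fit it.
- **Small drift:** the arm crept up about 8 mm while it was meant to hold still during the last trim, so the height ended at 109 mm instead of 104 mm. That is well inside the 50 to 160 mm range.
- **Gripper reading:** it shows 54.6 mm against the plate's nominal 56 mm. I left this unexplained because the images show the plate firmly held.

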